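# Dry a cup: load the rack, mains on, blower on

## Robot

A 7-joint arm with a two-finger parallel gripper is mounted at the origin on the work surface. World frame = base frame: x ahead of the robot, y to its left, z up, the work surface at z = 0. Lengths are in m, angles in degrees, forces in N, time in s.
With the tool pointing down it reaches from about 0.425 to 0.925 m from the base axis. Payload 6.8 kg.
Tool frame: the origin (TCP) lies on the centre line of the jaws, within the pads' length; the fingertips stand 8 mm ahead of it and the grasp point (between the pads) lies 11 mm behind it; z points along the fingers, y is the line along which they close (so a half turn about z gives the same grasp; the last joint's range is limited). The gripper opens to 85 mm and grips with 20 to 120 N. Pads are 22 mm wide; open, the fingers measure 114 mm over their backs; the gripper's body (76 mm by 85 mm) begins 54 mm behind the grasp point. The pads swing forward as they close: fully open they stand 13 mm farther back than shut.
Start: joints at [65.483, 27.33, 1.283, 89.118, -0.659, 63.558, -4.761], TCP at [0.212, -0.641, 0.239] pointing down, gripper open.
Joint ranges: [-169.35, 169.35], [-19.33, 120.38], [-80.79, 83.38], [13.8, 139.57], [-78.32, 258.32], [9.67, 109.79], [-169.56, 169.56]. Speed limits (degrees/s): [136.94, 136.94, 180, 180, 180, 180, 180].

## Interface

Orientations are given as [roll, pitch, yaw] about the fixed x, y, z axes, in that order (R = Rz(yaw) Ry(pitch) Rx(roll)).
In Python, from cell import robot gives the robot as it stands. The module is installed in compiled form; this text tells all that it offers.
- The arm moves only by the tool send_rows, never from a script. Its arguments are lists of equal length, an entry for each row: "delta_pos": the shift along the tool's x, y, z in m, a list of three; "dr": the turn, a rotation vector about the tool's x, y, z in degrees, a list of three; "claw": the opening, from -1 (shut) to 1 (fully open). In form: {"delta_pos": [[x, y, z], ...], "dr": [[rx, ry, rz], ...], "claw": [claw, ...]}. A call has 1 to 20 rows; each row shifts and turns the commanded pose from where the row before left it, along the tool's axes as they then stand; what a row does not reach is not made up. A row lasts 1/8 s, in which the tool goes at most 62.5 mm and 10.7 degrees, less where a joint would pass 70% of its speed; a pose out of reach is approached as far as the arm can. A call is refused whole if a number of a shift passes 0.0625 or a number of a turn 10.7, either way. A call with a gripper value outside its range is refused whole. The fingers move at their own pace and stop on an object; "grip_force" is the grip in N (left out, the last holds). Time passes only in rows, so rows that do not move let the fingers close. It gives the time, the measured TCP pose, the force, the opening and the grip force at its end, in the units of the state.
- robot.get_obs(): the state, without advancing time (a new reading comes with each control period).
- robot.capture(name): name is "side" or "top"; returns (picture, depth): 480x640x3 uint8, red, green, blue; 480x640 float32, m along the optical axis (not along the pixel's ray), 0 where there is no reading.
- robot.camera_info(name): a dict with "camera_matrix" (3x3 intrinsics, pixels), "D" ([k1, k2, p1, p2, k3] as OpenCV has them; the pictures are not rectified), "R" (3x3) and "t" (3): a world point X has camera coordinates R X + t. Camera axes: x right, y down, z forward; pixel columns grow to the right and rows downward; lengths in m; the calibration is good to about 2 mm. A picture is of the moment at which its call begins. camera_info takes no time and is no camera call.
- robot.hand_in(): hands the job in; it is judged then, once.
The state is a dict: "time_s": time; "q": joint angles; "qd": joint speeds; "joint_efforts": joint torques, N m; "eef_pos": TCP position; "eef_rot": TCP orientation; "contact_force": force on the tool from outside, world axes, zero at the start; "moment": the same for the moment, N m; "width": finger opening in m; "grip_force": force on a finger pad.
Only numpy, scipy, OpenCV 4.12 (cv2) and the standard library are available. Lean on these libraries where they do the work, as an engineer would, in place of code of your own. Each camera call takes 0.05 s, during which the arm holds its last target. There are 200 camera calls.

## Task

Stand the washed green cup, still mouth down, gently on the round ribbed pad in the free bay of the dish rack. Then flip the switch with the wide flat paddle on the switch bank so that it snaps over to lean away from the robot, and last flip the blower's own toggle (the paddle on top of the white blower behind the rack) so that it snaps over to lean to the robot's left. Leave the other two switches as they are and all the other kitchen things where they stand.

Things in the scene. Friction and masses are not known exactly. Their poses are not given: they have to be found in the camera images.
- cup: the cup to dry: green plastic tumbler standing mouth down, 95 mm tall, outside diameter 68 mm at the mouth (below) tapering straight to 60 mm at the closed end (above); about 60 to 140 g. Origin: centre of the mouth, on its underside; z up.
- pad_top (a point): centre of the top face of the round ribbed drying pad (84 mm across, 6 mm thick, fixed) in the free bay of the rack, 16 mm above the counter; the pad may be in any of the three bays. Its axes are those of the rack.
- rack: collapsible dish rack, fixed: black silicone tray 170 mm (x) by 360 mm (y), floor 10 mm thick with a rim 18 mm high carrying a 6 mm wire (top at 21 mm), three bays side by side along its y (centres at y = -115, 0, 115 mm), parted by two steel wire hoops along x at y = +-57.5 mm, 51 mm high, 120 mm long at the top. Origin: centre of the underside, z up, x away from the robot.
- blower: white drying blower behind the rack, fixed: box 100 mm (x) by 220 mm (y), top at 130 mm above the counter, grille towards the rack (-x). Origin: centre of the underside, on the counter; axes as the rack's. Its toggle stands on top, pivot at (-15, -60, 130) mm.
- fan_bat (a joint): blower's toggle, steel: 7 mm stem with a flat paddle on top, 8 mm thick (along blower y), 26 mm wide (along blower x), from 16 to 42 mm above the pivot. -0.35 = off, leaning to blower -y (right seen from the robot), starts there; +0.35 = on, leaning to blower +y (left). Over-centre spring: it resists up to about 0.09 N m until 0, then snaps to the other stop.
- fan_bat_tip (a point): tip of the blower's toggle, 42 mm from its pivot
- bank: aluminium plinth of the switch bank, fixed: 75 mm (x) by 275 mm (y), 30 mm high; carries three switches along its y, 85 mm apart, in any order. Origin: centre of the underside; x away from the robot.
- sw_main: housing of the switch with the wide flat paddle: white box 64 by 64 mm, 25 mm high, on the plinth, fixed. Origin: centre of its underside, 30 mm above the counter; axes as the bank's. The bat's pivot is 25 mm above the origin, at the centre of the top face.
- main_bat (a joint): the paddle switch, steel: 7 mm stem with a flat paddle on top, 8 mm thick (along x), 26 mm wide (along y), from 16 to 42 mm above the pivot. -0.35 = off, leaning to -x (towards the robot), starts there; +0.35 = on, leaning to +x (away). Over-centre spring: it resists up to about 0.09 N m until 0, then snaps to the other stop.
- main_bat_tip (a point): tip of the paddle switch, 42 mm from its pivot
- lamp_bat_tip (a point): tip of another switch on the bank, to leave alone: thin stem with an 18 mm ball, 42 mm tall, same housing and action; may lean either way
- hood_bat_tip (a point): tip of another switch on the bank, to leave alone: slim tapered round bat, 42 mm tall, same housing and action; may lean either way
- cruet: glass cruet with a steel cap, loose, 58 mm across, 125 mm tall, beside the cup; origin at the centre of its underside
- jar: amber jar with a steel lid, loose, 60 mm across, 85 mm tall, on the other side of the cup; origin at the centre of its underside
- sauce: tall amber sauce bottle, loose, 58 mm across, 210 mm tall, close behind the switch bank; origin at the centre of its underside
- bowl: white rice bowl, loose, mouth down in a rack bay, 106 mm across, 58 mm tall; origin at the centre of its underside
- glass: drinking glass, loose, mouth down in a rack bay, 72 mm across, 85 mm tall; origin at the centre of its underside
- pot: steel soup pot with lid and a bail handle folded down, loose, 168 mm across (handle to 96 mm from the centre), 123 mm tall; origin at the centre of its underside
- pad: the round ribbed drying pad itself; origin at the centre of its underside, on the tray floor, 6 mm under pad_top
Things that resemble listed ones, but are neither listed nor needed, are in the scene too. Of the things that look like the cup, the smallest one is meant.

How it is judged:
By the outcome, as a careful person would: the job done as asked, in the order asked, and still so for the second after the job is handed in, with the robot touching nothing.
It also fails if it takes over 54 s, if anything falls off the work surface, if the arm or the gripper's body presses on something with over 40 N, if the wrist force passes 120 N, or if a joint passes its speed limit or range.

## Working session

There is one attempt and no reset: what is moved stays moved. The work goes in short steps, Python scripts to look and compute and a tool call to move; the robot and the scene stay as the last step left them, time stands still between calls to the robot, and variables do not carry over. Pictures are saved under pics/ and viewed, at most 10 in all, crops included, and the job is handed in when it is done.

Besides the shell and the picture viewer there is one more tool, called after "Emit:" by a JSON object that holds its "op" and its "data". send_rows: Moves the arm, as the interface text tells. Its arguments: {"type":"object","properties":{"delta_pos":{"type":"array"},"dr":{"type":"array"},"claw":{"type":"array"},"grip_force":{"type":"number"}},"required":["delta_pos","dr","claw"]}

```bash
mkdir -p pics
cat > h.py <<'E'
import numpy as np, cv2
from cell import robot
def cap(n,tag):
    im,d=robot.capture(n); np.savez(f'{tag}_{n}.npz',im=im,d=d); cv2.imwrite(f'pics/{tag}_{n}.png',im[:,:,::-1]); return im,d
def load(n,tag):
    z=np.load(f'{tag}_{n}.npz'); return z['im'],z['d']
def ray(n,uv):
    c=robot.camera_info(n);K=np.array(c['camera_matrix'],float);D=np.array(c['D'],float);R=np.array(c['R']);t=np.array(c['t'])
    p=cv2.undistortPoints(np.array(uv,float).reshape(-1,1,2),K,D).reshape(-1,2)
    d=np.c_[p,np.ones(len(p))]
    return -R.T@t, d@R   # origin, dirs with camera z=1
def onplane(n,uv,z):
    o,d=ray(n,uv); return o+d*((z-o[2])/d[:,2])[:,None]
def cloud(n,d):
    v,u=np.mgrid[0:480,0:640]; o,r=ray(n,np.c_[u.ravel(),v.ravel()])
    P=(o+r*d.ravel()[:,None]).reshape(480,640,3); P[d==0]=np.nan; return P
E
python3 - <<'E'
from h import *
for n in('side','top'):
    im,d=cap(n,'a'); c=robot.camera_info(n); print(n,np.array(c['camera_matrix'])[0,0],-np.array(c['R']).T@np.array(c['t']),np.array(c['R'])[2],(d==0).mean())
print(robot.get_obs())
E
```

```text
side 504.2939279711959 [0.47199161 0.901679   1.0468891 ] [ 0.03936536 -0.70537368 -0.70774171] 0.0038899739583333334
top 613.4367898555217 [ 0.19313499 -0.03830658  1.65297714] [ 0.20903946 -0.00217706 -0.97790478] 0.003984375
{'time_s': 0.1, 'q': array([65.4822813 , 27.37180047,  1.27950991, 89.17117792, -0.65887046,
       63.55779446, -4.76051105]), 'qd': array([-0.01388409, -0.09204818,  0.0217119 , -0.13462502, -0.02343086,
        0.07548203, -0.01527063]), 'joint_efforts': array([ 4.46890161e-03, -5.97757781e+01,  1.61398284e+00, -2.81952953e+01,
        1.28873368e-02,  5.05330929e-03,  2.87999001e-05]), 'eef_pos': array([ 0.21205157, -0.64029071,  0.23842486]), 'eef_rot': array([-1.79906789e+02,  6.53041337e-03,  1.83265522e+01]), 'contact_force': array([-0.43441103, -0.09748111, -0.57978979]), 'moment': array([ 0.02143388, -0.01220892,  0.00240775]), 'grip_force': 0.0, 'width': 0.08545922712074369}
```

View pics/a_top.png

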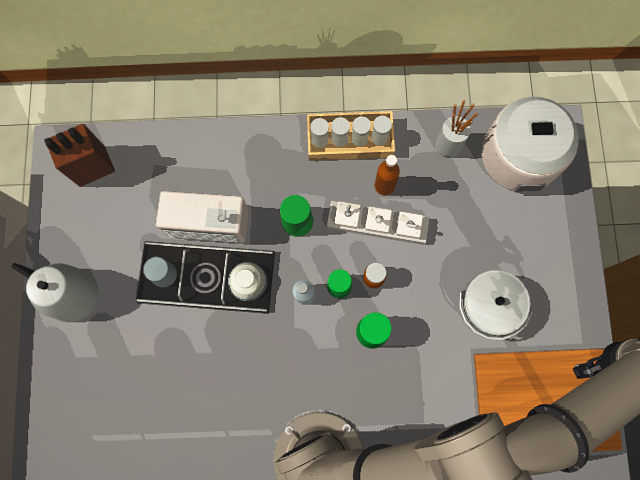

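View pics/a_side.png

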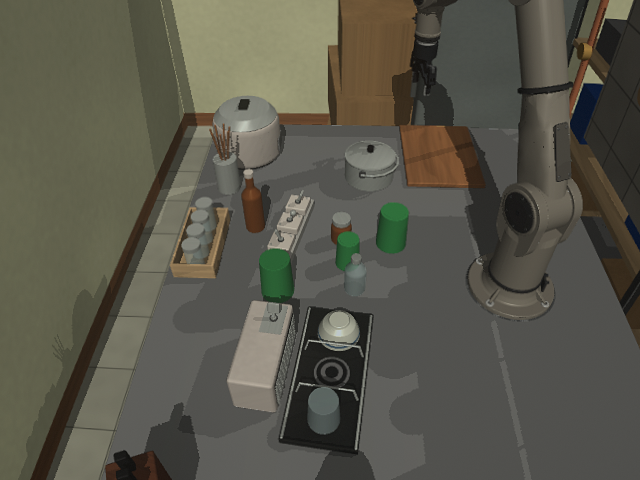

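The three green tumblers are at top-view pixels (295,215), (340,283) and (374,330). The one at (340,283) looks smallest and stands between the cruet and the jar, so it fits the description. The pad is in the middle bay at (205,277). I'll measure both and confirm in an enlarged crop.

Run:
```python
from h import *
from scipy.spatial import cKDTree
im,d=load('top','a'); ims,ds=load('side','a')
P=cloud('top',d); Ps=cloud('side',ds)
np.savez('cl.npz',P=P,Ps=Ps)
for nm,i,Q in(('top',im,P),('side',ims,Ps)):
    hsv=cv2.cvtColor(i,cv2.COLOR_RGB2HSV); m=cv2.inRange(hsv,(50,120,40),(75,255,255))
    n,l,s,c=cv2.connectedComponentsWithStats(m)
    for k in range(1,n):
        if s[k,4]<150: continue
        q=Q[l==k]; zt=np.nanpercentile(q[:,2],97); t=q[q[:,2]>zt-.006]
        (cx,cy),r=cv2.minEnclosingCircle(t[:,:2].astype(np.float32))
        print(nm,c[k].round(),s[k,4],'ztop',zt.round(4),'circ',round(cx,4),round(cy,4),'D',round(2*r,4))
# other objects: circles at top from top camera by height window near pixel
for nm,(u,v) in dict(cruet=(302,290),jar=(375,273),bowl=(247,281),glass=(157,270),sauce=(387,178),pot=(497,303)).items():
    q=P[v-40:v+40,u-40:u+40].reshape(-1,3); c0=P[v,u]; q=q[(np.abs(q[:,2]-c0[2])<.008)&(np.linalg.norm(q[:,:2]-c0[:2],axis=1)<.1)]
    (cx,cy),r=cv2.minEnclosingCircle(q[:,:2].astype(np.float32)); print(nm,c0.round(3),cx,cy,2*r)
a=cv2.resize(im[175:310,130:445],None,fx=2.5,fy=2.5,interpolation=cv2.INTER_CUBIC); cv2.imwrite('pics/crop1.png',a[:,:,::-1])
b=cv2.resize(ims[185:330,220:370],None,fx=4,fy=4,interpolation=cv2.INTER_CUBIC);cv2.imwrite('pics/crop2.png',b[:,:,::-1])
```

```text
top [296. 215.] 1075 ztop 0.1289 circ 0.6289 0.037 D 0.078
top [339. 283.] 567 ztop 0.1002 circ 0.4429 -0.0714 D 0.0605
top [373. 330.] 965 ztop 0.13 circ 0.3154 -0.154 D 0.0781
side [392. 228.] 1302 ztop 0.1272 circ 0.3191 -0.1505 D 0.0783
side [346. 248.] 631 ztop 0.0977 circ 0.4467 -0.0688 D 0.0602
side [275. 274.] 1383 ztop 0.1268 circ 0.6327 0.0406 D 0.0786
cruet [0.418 0.024 0.123] 0.42416778206825256 0.023929715156555176 0.028108375146985054
jar [ 0.461 -0.165  0.083] 0.4509410262107849 -0.12928888201713562 0.12937481701374054
bowl [0.456 0.17  0.066] 0.4645189940929413 0.17663496732711792 0.07827027887105942
glass [0.489 0.399 0.096] 0.49248525500297546 0.4033941626548767 0.06621775776147842
sauce [ 0.7   -0.206  0.136] 0.7206408977508545 -0.21043170988559723 0.05859982222318649
pot [ 0.366 -0.464  0.117] 0.3747391700744629 -0.4680872857570648 0.07475820928812027
```

View pics/crop1.png

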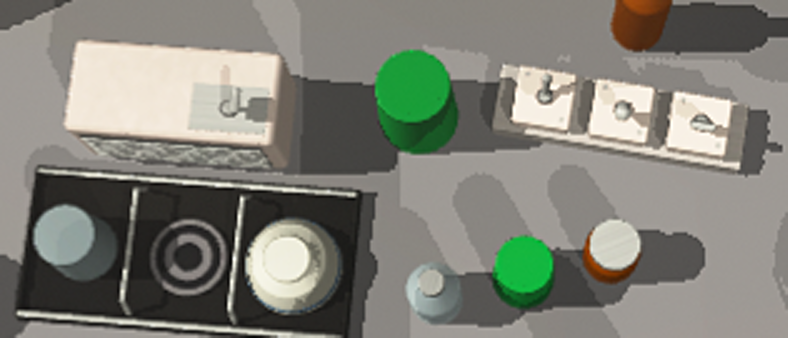

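View pics/crop2.png

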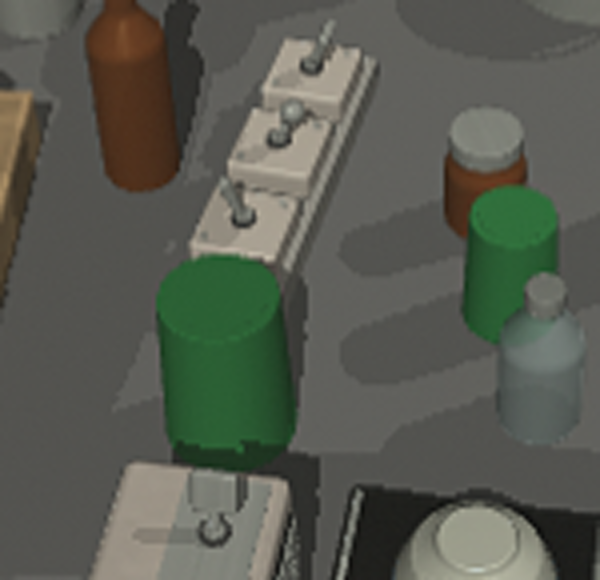

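The crop confirms it: the green cup at (340,283) measures 60 mm across and 98 mm high, while the other two are 78 mm across and 128 mm high. On the bank:
- **Left (y+):** the slim bat.
- **Middle:** the ball.
- **Right (top view about (410,224)):** the wide paddle, leaning toward the robot.

The blower toggle leans right, toward -y. Next I'll measure these frames.

Run:
```python
from h import *
z=np.load('cl.npz')
def rect(q):
    r=cv2.minAreaRect((q[:,:2]*1000).astype(np.float32)); return np.round(r[0],1),np.round(r[1],1),round(r[2],1),len(q)
def box(Q,im,x,y,zz):
    f=np.isfinite(Q[...,0])&(Q[...,0]>x[0])&(Q[...,0]<x[1])&(Q[...,1]>y[0])&(Q[...,1]<y[1])&(Q[...,2]>zz[0])&(Q[...,2]<zz[1]); return f
for nm,Q in(('top',z['P']),('side',z['Ps'])):
    im,_=load(nm,'a')
    print(nm)
    f=box(Q,im,(.5,.75),(-.42,-.02),(.05,.066)); n,l,s,c=cv2.connectedComponentsWithStats(f.astype(np.uint8))
    for k in range(1,n):
        if s[k,4]>60: print(' housing',c[k].round(),rect(Q[l==k]),np.nanmedian(Q[l==k][:,2]).round(4))
    f=box(Q,im,(.5,.75),(-.42,-.02),(.072,.12)); n,l,s,c=cv2.connectedComponentsWithStats(f.astype(np.uint8))
    for k in range(1,n):
        if s[k,4]>4: q=Q[l==k];print(' bat',c[k].round(),s[k,4],q.min(0).round(3),q.max(0).round(3), q[q[:,2]>q[:,2].max()-.008].mean(0).round(4))
    f=box(Q,im,(.5,.75),(.09,.45),(.123,.14)); print(' blower',rect(Q[f]),np.median(Q[f][:,2]).round(4))
    f=box(Q,im,(.5,.75),(.09,.45),(.145,.19)); q=Q[f]; v,u=np.nonzero(f)
    if len(q): print(' fan',u.mean(),v.mean(),len(q),q.min(0).round(3),q.max(0).round(3), q[q[:,2]>q[:,2].max()-.01].mean(0).round(4))
    # pad: light pixels in dark tray near middle
    u0,v0=(205,277) if nm=='top' else (331,372)
    g=cv2.cvtColor(im,cv2.COLOR_RGB2GRAY); w=30
    sub=g[v0-w:v0+w,u0-w:u0+w].astype(np.uint8); print(' pad z',np.nanmedian(Q[v0-8:v0+8,u0-8:u0+8,2]))
    _,b=cv2.threshold(sub,0,255,cv2.THRESH_OTSU); b[:,:0]=0
    n,l,s,c=cv2.connectedComponentsWithStats(b)
    for k in range(1,n):
        if s[k,4]>40:
            cs,_=cv2.findContours((l==k).astype(np.uint8),0,1); uv=cs[0].reshape(-1,2)+[u0-w,v0-w]
            p=onplane(nm,uv,.016)[:,:2]; e=cv2.minEnclosingCircle((p*1000).astype(np.float32)); print(' ring',s[k],np.round(e[0],1),round(2*e[1],1))
    f=box(Q,im,(.3,.62),(.05,.55),(-.01,.062)); hs=cv2.cvtColor(im,cv2.COLOR_RGB2HSV)
    f&=(hs[...,2]<60); n,l,s,c=cv2.connectedComponentsWithStats(f.astype(np.uint8))
    k=1+np.argmax(s[1:,4]); print(' tray',rect(Q[l==k]))
    for a,(x,y,zz) in dict(cruet=((.38,.47),(-.02,.07),(.09,.14)),cruetb=((.36,.49),(-.025,.08),(.03,.09)),jar=((.40,.52),(-.22,-.115),(.078,.1)),sauce=((.62,.8),(-.28,-.12),(.03,.25))).items():
        q=Q[box(Q,im,x,y,zz)]; 
        if len(q): print(' ',a,rect(q),q[:,2].max().round(3))
```

```text
top
 housing [347. 214.] (array([ 629.9, -101.4]), array([63.5, 64.6]), 76.7, 425) 0.0552
 housing [378. 219.] (array([ 613. , -184.3]), array([63.8, 63.8]), 77.8, 399) 0.0541
 housing [410. 224.] (array([ 594.2, -266.6]), array([63.7, 64. ]), 78.8, 429) 0.0543
 bat [385. 182.] 119 [ 0.692 -0.238  0.072] [ 0.727 -0.181  0.12 ] [ 0.7058 -0.1997  0.116 ]
 bat [348. 207.] 21 [ 0.633 -0.108  0.076] [ 0.648 -0.1    0.094] [ 0.6421 -0.1035  0.0903]
 bat [379. 220.] 34 [ 0.594 -0.191  0.081] [ 0.609 -0.174  0.099] [ 0.6001 -0.1813  0.0947]
 bat [410. 225.] 36 [ 0.578 -0.277  0.079] [ 0.592 -0.252  0.099] [ 0.5826 -0.2632  0.0944]
 blower (array([632.3, 283.3]), array([217.6, 100.7]), 82.9, 2822) 0.129
 fan 222.91836734693877 215.30612244897958 49 [0.598 0.209 0.146] [0.623 0.223 0.176] [0.6086 0.2139 0.1692]
 pad z 0.01603365168696602
 ring [12  0 48  4 83] [558.3 275.6] 129.6
 ring [46  6  7 51 98] [475.6 237.5] 137.1
 ring [ 20  16  25  30 105] [478.7 291. ] 82.0
 ring [ 53  21   7  27 131] [465.9 212.1] 71.1
 ring [ 23  22  16  18 115] [478.9 289.9] 49.8
 ring [  0  55  55   5 114] [406.
[... 1129 characters left out ...]
0.2]), 82.8, 3645) 0.129
 fan 273.4651162790698 307.13953488372096 129 [0.6   0.208 0.146] [0.625 0.227 0.171] [0.612  0.2161 0.1667]
 pad z 0.016138521352073165
 ring [ 16   0  44  12 246] [466.2 224.5] 107.5
 ring [ 13  15  36  26 125] [480.8 291.5] 82.8
 ring [ 20  21  22  17 144] [481.1 291. ] 50.0
 ring [  0  40  58  20 496] [484.9 339.9] 135.1
 tray (array([486.1, 310.9]), array([447.7, 205.2]), 88.9, 7678)
  cruet (array([427.4,  29.4]), array([33.1, 40.9]), 71.2, 220) 0.129
  cruetb (array([427.6,  36.4]), array([42.6, 57.5]), 84.8, 406) 0.09
  jar (array([ 465.2, -164.2]), array([51.4, 52.9]), 47.1, 206) 0.09
  sauce (array([ 658. , -181.7]), array([150.8, 139.5]), 28.8, 1139) 0.213
```

Both views agree to within about 4 mm. Averaged values:
- **Cup:** (0.445, -0.070)
- **Pad:** (0.480, 0.291), rack yaw -7°
- **Main switch pivot:** (0.596, -0.266), bank yaw -12°
- **Fan pivot:** (0.612, 0.227)

The cruet and jar flank the cup along y, so I'll close the fingers along x (yaw about 101°).

Emit:
{"op": "send_rows", "data": {"delta_pos": [[0.033,-0.025,0],[0.033,-0.025,0],[0.033,-0.025,0],[0.033,-0.025,0],[0.033,-0.025,0],[0.033,-0.025,0],[0.033,-0.025,0],[0.033,-0.025,0],[0.033,-0.025,0],[0.033,-0.025,0],[0,0,0],[0,0,0],[0,0,0],[0,0,0],[0,0,0],[0,0,0],[0,0,0],[0,0,0],[0,0,0]], "dr": [[0,0,0],[0,0,0],[0,0,0],[0,0,0],[0,0,0],[0,0,0],[0,0,0],[0,0,0],[0,0,0],[0,0,0],[0,0,-10.3],[0,0,-10.3],[0,0,-10.3],[0,0,-10.3],[0,0,-10.3],[0,0,-10.3],[0,0,-10.3],[0,0,-10.3],[0,0,0]], "claw": [1,1,1,1,1,1,1,1,1,1,1,1,1,1,1,1,1,1,1], "grip_force": 30}}

```text
time_s: 2.48
eef_pos: [0.4466, -0.2997, 0.239]
eef_rot: [-180.0, -0.0, 100.6]
contact_force: [0.6, -1.0, -0.3]
width: 0.0853
grip_force: 0.0
```

```bash
cat >> h.py <<'E'
def go(x,y,z=None):
    o=robot.get_obs(); p=o['eef_pos']; a=np.radians(o['eef_rot'][2]); c,s=np.cos(a),np.sin(a)
    dx,dy=x-p[0],y-p[1]; print('pos',p.round(4),'rot',o['eef_rot'].round(2),'q',o['q'].round(1),'t',o['time_s'],'F',o['contact_force'].round(1),'w',round(o['width'],4))
    print('tool d',round(c*dx+s*dy,4),round(s*dx-c*dy,4),None if z is None else round(p[2]-z,4))
E
python3 -c "
from h import *
go(.445,-.070,.069)"
```

```text
pos [ 0.4466 -0.2997  0.239 ] rot [-1.7998e+02 -3.0000e-02  1.0062e+02] q [ 45.5  16.  -21.8 106.7   6.9  58.6  31.4] t 2.475 F [ 0.6 -1.  -0.3] w 0.0853
tool d 0.2261 0.0408 0.17
```

Emit:
{"op": "send_rows", "data": {"delta_pos": [[0.0375,0.007,0],[0.0375,0.007,0],[0.0375,0.007,0],[0.0375,0.007,0],[0.0375,0.007,0],[0.0385,0.006,0],[0,0,0.035],[0,0,0.035],[0,0,0.02],[0,0,0],[0,0,0]], "dr": [[0,0,0],[0,0,0],[0,0,0],[0,0,0],[0,0,0],[0,0,0],[0,0,0],[0,0,0],[0,0,0],[0,0,0],[0,0,0]], "claw": [1,1,1,1,1,1,1,1,1,1,1]}}

```text
time_s: 3.85
eef_pos: [0.4457, -0.07, 0.15]
eef_rot: [179.9, 0.0, 100.6]
contact_force: [0.2, 0.6, 0.5]
width: 0.0854
grip_force: 0.0
```

```bash
python3 -c "
from h import *
go(.445,-.070,.069)
for n in('top','side'): cap(n,'b')
a=load('top','b')[0][180:340,240:440];b=load('side','b')[0][180:320,260:460]
cv2.imwrite('pics/b.png',np.vstack([cv2.resize(x,(500,0) if 0 else (500,int(500*x.shape[0]/x.shape[1])))for x in(b,)])[:,:,::-1])"
```

```text
pos [ 0.4457 -0.07    0.15  ] rot [1.7994e+02 2.0000e-02 1.0063e+02] q [ 27.3  15.7 -30.  122.1  11.1  44.7   0.9] t 3.85 F [0.2 0.6 0.5] w 0.0854
tool d 0.0002 -0.0007 0.081
```

View pics/b.png

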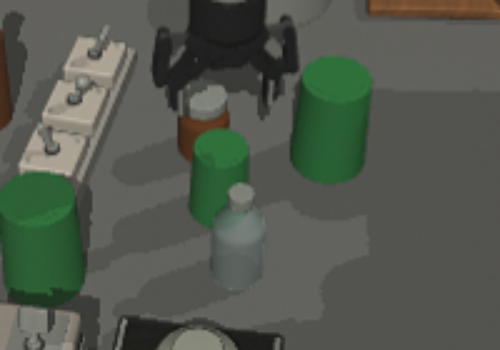

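The open fingers (crop tips at about (178,100) and (270,105)) straddle the small cup (top at (222,145)) along x. The jar and cruet are clear, so I'll descend.

Emit:
{"op": "send_rows", "data": {"delta_pos": [[0,0,0.025],[0,0,0.02],[0,0,0.02],[0,0,0.016],[0,0,0],[0,0,0],[0,0,0],[0,0,0],[0,0,0],[0,0,0],[0,0,0]], "dr": [[0,0,0],[0,0,0],[0,0,0],[0,0,0],[0,0,0],[0,0,0],[0,0,0],[0,0,0],[0,0,0],[0,0,0],[0,0,0]], "claw": [1,1,1,1,1,-1,-1,-1,-1,-1,-1], "grip_force": 25}}

```text
time_s: 5.32
eef_pos: [0.4459, -0.0701, 0.0694]
eef_rot: [179.9, 0.0, 100.7]
contact_force: [-0.2, -0.3, 5.0]
width: 0.0607
grip_force: 26.1
```

```bash
python3 -c "
from h import *
go(.48,.291,.23)"
```

```text
pos [ 0.4459 -0.0701  0.0694] rot [1.7991e+02 5.0000e-02 1.0071e+02] q [ 23.4  23.7 -26.4 125.4  18.5  34.5  -5.8] t 5.325 F [-0.2 -0.3  5. ] w 0.0607
tool d 0.3485 0.1006 -0.1606
```

Emit:
{"op": "send_rows", "data": {"delta_pos": [[0,0,-0.015],[0,0,-0.025],[0,0,-0.03],[0,0,-0.035],[0,0,-0.035],[0,0,-0.02],[0,0,0],[0.029,0.008,0],[0.04,0.012,0],[0.04,0.012,0],[0.04,0.012,0],[0.04,0.012,0],[0.04,0.012,0],[0.04,0.011,0],[0.04,0.011,0],[0.03,0.008,0],[0.01,0.003,0],[0,0,0],[0,0,0]], "dr": [[0,0,0],[0,0,0],[0,0,0],[0,0,0],[0,0,0],[0,0,0],[0,0,0],[0,0,0],[0,0,0],[0,0,0],[0,0,0],[0,0,0],[0,0,0],[0,0,0],[0,0,0],[0,0,0],[0,0,0],[0,0,0],[0,0,0]], "claw": [-1,-1,-1,-1,-1,-1,-1,-1,-1,-1,-1,-1,-1,-1,-1,-1,-1,-1,-1]}}

```text
time_s: 7.7
eef_pos: [0.4796, 0.2899, 0.2279]
eef_rot: [-180.0, 0.1, 100.6]
contact_force: [0.0, -0.5, -0.9]
width: 0.0603
grip_force: 28.1
```

```bash
python3 -c "
from h import *
go(.48,.291,.0875)
for n in('side','top'):
    im,d=cap(n,'c'); Q=cloud(n,d); m=cv2.inRange(cv2.cvtColor(im,cv2.COLOR_RGB2HSV),(50,120,40),(75,255,255))
    k,l,s,c=cv2.connectedComponentsWithStats(m)
    for i in range(1,k):
        if s[i,4]>80: q=Q[l==i]; q=q[np.isfinite(q[:,0])]; print(n,c[i].round(),s[i],np.percentile(q,2,axis=0).round(3),np.percentile(q,98,axis=0).round(3))
"
```

```text
pos [0.4796 0.2899 0.2279] rot [-1.7996e+02  8.0000e-02  1.0062e+02] q [ -5.3  22.2 -40.7 103.6  16.5  60.4 -41.5] t 7.7 F [ 0.  -0.5 -0.9] w 0.0603
tool d 0.001 0.0006 0.1404
side [392. 228.] [ 376  203   32   50 1303] [ 0.285 -0.18   0.005] [ 0.358 -0.111  0.127]
side [276. 274.] [ 259  249   35   54 1447] [0.593 0.01  0.011] [0.668 0.08  0.127]
side [333. 324.] [ 318  300   31   49 1315] [0.451 0.272 0.163] [0.507 0.322 0.255]
top [296. 215.] [ 280  195   33   41 1079] [ 0.588 -0.002  0.013] [0.663 0.073 0.13 ]
top [373. 330.] [356 313  35  35 964] [ 0.276 -0.188  0.02 ] [ 0.35  -0.113  0.13 ]
```

Emit:
{"op": "send_rows", "data": {"delta_pos": [[0.001,0.001,0.02],[0,0,0.03],[0,0,0.03],[0,0,0.03],[0,0,0.015],[0,0,0.008],[0,0,0.004],[0,0,0.003],[0,0,0]], "dr": [[0,0,0],[0,0,0],[0,0,0],[0,0,0],[0,0,0],[0,0,0],[0,0,0],[0,0,0],[0,0,0]], "claw": [-1,-1,-1,-1,-1,-1,-1,-1,-1]}}

```text
time_s: 8.93
eef_pos: [0.4805, 0.2929, 0.0887]
eef_rot: [180.0, -0.0, 100.7]
contact_force: [-0.4, 0.1, -1.5]
width: 0.0603
grip_force: 28.1
```

Emit:
{"op": "send_rows", "data": {"delta_pos": [[-0.002,0,0.001],[0,0,0.001],[0,0,0.001],[0,0,0]], "dr": [[0,0,0],[0,0,0],[0,0,0],[0,0,0]], "claw": [-1,-1,-1,-1]}}

```text
time_s: 9.43
eef_pos: [0.4807, 0.2909, 0.0856]
eef_rot: [180.0, 0.0, 100.7]
contact_force: [-0.1, -0.6, 2.5]
width: 0.0608
grip_force: 28.4
```

Contact: force went from -1.5 N to +2.5 N at the expected height. I'll open gently and rise.

Emit:
{"op": "send_rows", "data": {"delta_pos": [[0,0,0],[0,0,0],[0,0,0],[0,0,0],[0,0,0],[0,0,-0.015],[0,0,-0.03],[0,0,-0.04],[0,0,-0.05],[0,0,-0.03],[0,0,0]], "dr": [[0,0,0],[0,0,0],[0,0,0],[0,0,0],[0,0,0],[0,0,0],[0,0,0],[0,0,0],[0,0,0],[0,0,0],[0,0,0]], "claw": [0.5,0.6,0.8,0.9,0.9,0.9,0.9,0.9,0.9,0.9,0.9]}}

```text
time_s: 10.8
eef_pos: [0.4817, 0.2922, 0.254]
eef_rot: [179.7, -0.1, 100.7]
contact_force: [-0.2, -0.4, 0.1]
width: 0.0809
grip_force: 0.0
```

```bash
python3 -c "
from h import *
go(.55,-.256,.24)
for n in('side','top'):
    im,d=cap(n,'d'); Q=cloud(n,d); m=cv2.inRange(cv2.cvtColor(im,cv2.COLOR_RGB2HSV),(50,120,40),(75,255,255))
    k,l,s,c=cv2.connectedComponentsWithStats(m)
    for i in range(1,k):
        if s[i,4]>80:
            q=Q[l==i]; q=q[np.isfinite(q[:,0])]; zt=np.percentile(q[:,2],97); t=q[q[:,2]>zt-.006]
            print(n,c[i].round(),s[i],'top',zt.round(4),[np.round(v,4) for v in cv2.minEnclosingCircle(t[:,:2].astype(np.float32))])
cv2.imwrite('pics/d.png',cv2.resize(load('side','d')[0][200:460,220:420],None,fx=2.3,fy=2.3)[:,:,::-1])
"
```

```text
pos [0.4817 0.2922 0.254 ] rot [ 1.7966e+02 -1.1000e-01  1.0073e+02] q [ -4.5  20.8 -41.6 101.8  15.5  62.9 -40.5] t 10.8 F [-0.2 -0.4  0.1] w 0.0809
tool d -0.5513 -0.0349 0.014
side [392. 228.] [ 376  203   32   50 1305] top 0.127 [array([ 0.3192, -0.1502]), np.float64(0.039)]
side [276. 274.] [ 259  249   35   53 1442] top 0.1267 [array([0.6326, 0.0389]), np.float64(0.0397)]
side [332. 361.] [ 318  338   28   46 1123] top 0.1128 [array([0.48  , 0.2912]), np.float64(0.0307)]
top [296. 215.] [ 280  195   33   41 1078] top 0.1292 [array([0.6286, 0.0376]), np.float64(0.0396)]
top [373. 330.] [356 313  35  35 963] top 0.1303 [array([ 0.3162, -0.1537]), np.float64(0.0392)]
```

View pics/d.png

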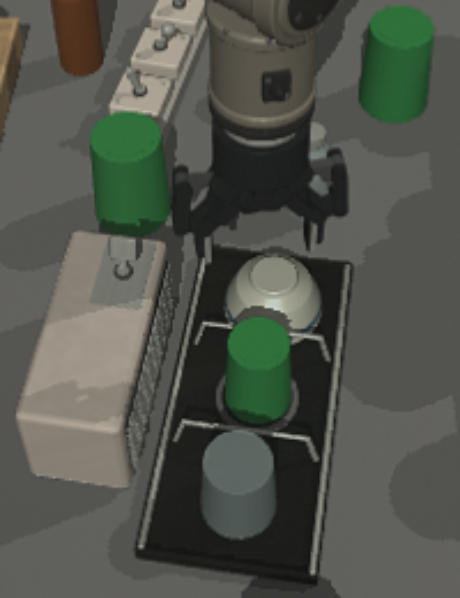

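The cup stands upright and centred on the pad (crop about (258,370)), top at 0.113 m as expected. Next is the main switch.

Emit:
{"op": "send_rows", "data": {"delta_pos": [[-0.03,-0.002,0],[-0.046,-0.003,0],[-0.046,-0.003,0],[-0.046,-0.003,0],[-0.046,-0.003,0],[-0.046,-0.003,0],[-0.046,-0.003,0],[-0.046,-0.003,0],[-0.046,-0.003,0],[-0.046,-0.003,0],[-0.046,-0.003,0],[-0.046,-0.003,0],[-0.015,0,0],[0,0,0],[0,0,0],[0,0,0],[0,0,0],[0,0,0],[0,0,0],[0,0,0]], "dr": [[0,0,0],[0,0,0],[0,0,0],[0,0,0],[0,0,0],[0,0,0],[0,0,0],[0,0,0],[0,0,0],[0,0,0],[0,0,0],[0,0,0],[0,0,0],[0,0,-9.6],[0,0,-9.6],[0,0,-9.6],[0,0,-9.6],[0,0,-9.6],[0,0,-9.6],[0,0,-9.6]], "claw": [0,-1,-1,-1,-1,-1,-1,-1,-1,-1,-1,-1,-1,-1,-1,-1,-1,-1,-1,-1]}}

```text
time_s: 13.4
eef_pos: [0.5483, -0.2556, 0.2493]
eef_rot: [179.9, -0.1, 168.3]
contact_force: [-0.1, -0.2, 0.3]
width: -0.0002
grip_force: 0.0
```

```bash
python3 -c "
from h import *
go(.552,-.2566,.085)"
```

```text
pos [ 0.5483 -0.2556  0.2493] rot [ 1.7995e+02 -1.1000e-01  1.6834e+02] q [ 50.3  25.7 -41.7  96.2  18.5  65.3  81.9] t 13.4 F [-0.1 -0.2  0.3] w -0.0002
tool d -0.0038 -0.0002 0.1643
```

Emit:
{"op": "send_rows", "data": {"delta_pos": [[0,0,0.03],[0,0,0.035],[0,0,0.035],[0,0,0.03],[0,0,0.024],[0,0,0.01],[0,0,0]], "dr": [[0,0,0],[0,0,0],[0,0,0],[0,0,0],[0,0,0],[0,0,0],[0,0,0]], "claw": [-1,-1,-1,-1,-1,-1,-1]}}

```text
time_s: 14.28
eef_pos: [0.5484, -0.2562, 0.0857]
eef_rot: [180.0, -0.1, 168.0]
contact_force: [0.3, 0.5, 0.2]
width: 0.0001
grip_force: 0.0
```

```bash
python3 -c "
from h import *
go(.586,-.264,.085)
for n in('side','top'): cap(n,'e')
a=cv2.resize(load('side','e')[0][160:270,240:360],None,fx=5,fy=5,interpolation=2)
cv2.imwrite('pics/e.png',a[:,:,::-1])
"
```

```text
pos [ 0.5484 -0.2562  0.0857] rot [ 1.7996e+02 -9.0000e-02  1.6797e+02] q [ 46.   36.1 -36.4 103.9  27.5  49.2  74.4] t 14.275 F [0.3 0.5 0.2] w 0.0001
tool d -0.0384 0.0002 0.0007
```

View pics/e.png

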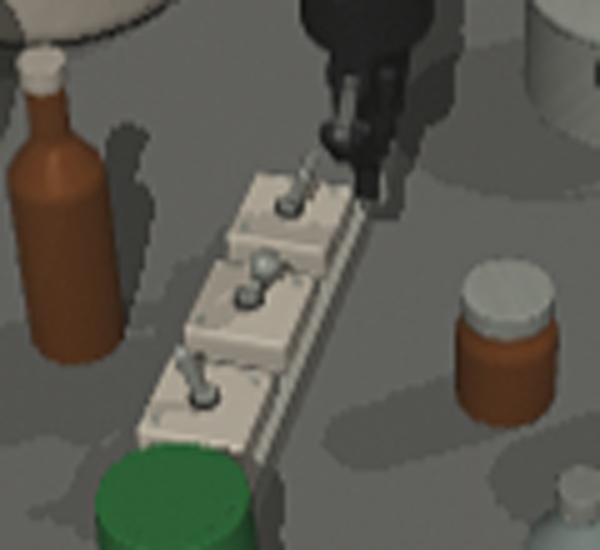

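The closed fingers (crop (368,190)) are on the robot side of the paddle (305,175), which still leans toward the robot. I'll push away.

Emit:
{"op": "send_rows", "data": {"delta_pos": [[-0.01,0,0],[-0.01,0,0],[-0.006,0,0],[-0.004,0,0],[-0.004,0,0],[-0.004,0,0],[0,0,0]], "dr": [[0,0,0],[0,0,0],[0,0,0],[0,0,0],[0,0,0],[0,0,0],[0,0,0]], "claw": [-1,-1,-1,-1,-1,-1,-1]}}

```text
time_s: 15.25
eef_pos: [0.5864, -0.265, 0.0864]
eef_rot: [180.0, 0.0, 167.9]
contact_force: [0.1, 0.1, -0.2]
width: -0.0001
grip_force: 0.0
```

```bash
cat >> h.py <<'E'
def bats(tag,x=(.55,.68),y=(-.31,-.05),zz=(.072,.11)):
    for n in('side','top'):
        im,d=cap(n,tag); Q=cloud(n,d); f=(Q[...,0]>x[0])&(Q[...,0]<x[1])&(Q[...,1]>y[0])&(Q[...,1]<y[1])&(Q[...,2]>zz[0])&(Q[...,2]<zz[1])
        k,l,s,c=cv2.connectedComponentsWithStats(f.astype(np.uint8))
        for i in range(1,k):
            if s[i,4]>4: q=Q[l==i]; print(n,c[i].round(),s[i,4],q.min(0).round(3),q.max(0).round(3),q[q[:,2]>q[:,2].max()-.008].mean(0).round(4))
E
python3 -c "
from h import *
go(.586,-.264,.085); bats('f')"
```

```text
pos [ 0.5864 -0.265   0.0864] rot [1.7999e+02 4.0000e-02 1.6792e+02] q [ 44.   38.8 -35.8  98.5  27.8  51.7  74.6] t 15.25 F [ 0.1  0.1 -0.2] w -0.0001
tool d 0.0006 0.0009 0.0014
side [298. 193.] 110 [ 0.574 -0.285  0.072] [ 0.617 -0.248  0.11 ] [ 0.5843 -0.2555  0.1056]
side [292. 213.] 31 [ 0.598 -0.188  0.074] [ 0.614 -0.171  0.097] [ 0.6045 -0.1798  0.0913]
side [277. 232.] 25 [ 0.637 -0.11   0.073] [ 0.65  -0.095  0.094] [ 0.6457 -0.1004  0.091 ]
top [348. 207.] 23 [ 0.633 -0.108  0.074] [ 0.647 -0.1    0.1  ] [ 0.6413 -0.1021  0.0961]
top [379. 220.] 34 [ 0.595 -0.191  0.08 ] [ 0.608 -0.174  0.101] [ 0.6013 -0.1792  0.0965]
top [410. 228.] 25 [ 0.57  -0.275  0.077] [ 0.582 -0.251  0.11 ] [ 0.5732 -0.2605  0.1052]
```

Emit:
{"op": "send_rows", "data": {"delta_pos": [[0.015,0,0],[0.02,0,0],[0,0,-0.03],[0,0,-0.045],[0,0,-0.045],[0,0,-0.045],[0,0,0],[0,0,0],[0,0,0],[0,0,0],[0,0,0],[0,0,0],[0,0,0],[0,0,0],[0,0,0],[0,0,0]], "dr": [[0,0,0],[0,0,0],[0,0,0],[0,0,0],[0,0,0],[0,0,0],[0,0,10.6],[0,0,10.6],[0,0,10.6],[0,0,10.6],[0,0,10.6],[0,0,10.6],[0,0,10.6],[0,0,10.6],[0,0,0],[0,0,0]], "claw": [-1,-1,-1,-1,-1,-1,-1,-1,-1,-1,-1,-1,-1,-1,-1,-1]}}

```text
time_s: 17.35
eef_pos: [0.5511, -0.2575, 0.2512]
eef_rot: [-180.0, 0.0, 83.3]
contact_force: [-0.3, 0.3, 0.8]
width: -0.0002
grip_force: 0.0
```

```bash
python3 -c "
from h import *
go(.605,.172,.255); bats('g')"
```

```text
pos [ 0.5511 -0.2575  0.2512] rot [-1.7998e+02  1.0000e-02  8.3320e+01] q [ 37.9  22.4 -24.5  96.5  10.2  63.3   3.7] t 17.35 F [-0.3  0.3  0.8] w -0.0002
tool d 0.4329 0.0036 -0.0038
side [294. 194.] 52 [ 0.6   -0.286  0.072] [ 0.616 -0.253  0.099] [ 0.6117 -0.2661  0.094 ]
side [292. 213.] 30 [ 0.598 -0.182  0.074] [ 0.613 -0.171  0.098] [ 0.6051 -0.1773  0.0935]
side [277. 232.] 25 [ 0.637 -0.105  0.072] [ 0.651 -0.096  0.094] [ 0.6457 -0.1018  0.09  ]
top [348. 207.] 22 [ 0.633 -0.108  0.072] [ 0.649 -0.1    0.098] [ 0.64   -0.1033  0.0943]
top [409. 218.] 32 [ 0.597 -0.271  0.072] [ 0.613 -0.257  0.098] [ 0.6085 -0.2605  0.0941]
top [379. 220.] 34 [ 0.595 -0.19   0.079] [ 0.609 -0.175  0.102] [ 0.6009 -0.1819  0.0984]
```

The main switch has snapped: its tip moved from x = 0.584 to 0.610, and the other two are unchanged. Now the fan toggle.

Emit:
{"op": "send_rows", "data": {"delta_pos": [[0.025,0.001,0],[0.044,0,0],[0.044,0,0],[0.044,0.001,0],[0.044,0,0],[0.044,0.001,0],[0.044,0,0],[0.044,0.001,0],[0.044,0,0],[0.044,0,0],[0.017,0,0],[0,0,0],[0,0,0.03],[0,0,0.035],[0,0,0.026],[0,0,0]], "dr": [[0,0,0],[0,0,0],[0,0,0],[0,0,0],[0,0,0],[0,0,0],[0,0,0],[0,0,0],[0,0,0],[0,0,0],[0,0,0],[0,0,0],[0,0,0],[0,0,0],[0,0,0],[0,0,0]], "claw": [-1,-1,-1,-1,-1,-1,-1,-1,-1,-1,-1,-1,-1,-1,-1,-1]}}

```text
time_s: 19.45
eef_pos: [0.6071, 0.1733, 0.1582]
eef_rot: [-179.8, 0.2, 83.0]
contact_force: [0.1, 0.3, 0.2]
width: -0.0002
grip_force: 0.0
```

```bash
python3 -c "
from h import *
go(.611,.217,.160); cap('side','k')
cv2.imwrite('pics/k.png',cv2.resize(load('side','k')[0][210:360,210:350],None,fx=4,fy=4,interpolation=2)[:,:,::-1])"
```

```text
pos [0.6071 0.1733 0.1582] rot [-179.79    0.19   82.98] q [  0.3  31.3 -30.2  97.8  18.3  56.2 -43.7] t 19.45 F [0.1 0.3 0.2] w -0.0002
tool d 0.0439 -0.0015 -0.0018
```

View pics/k.png

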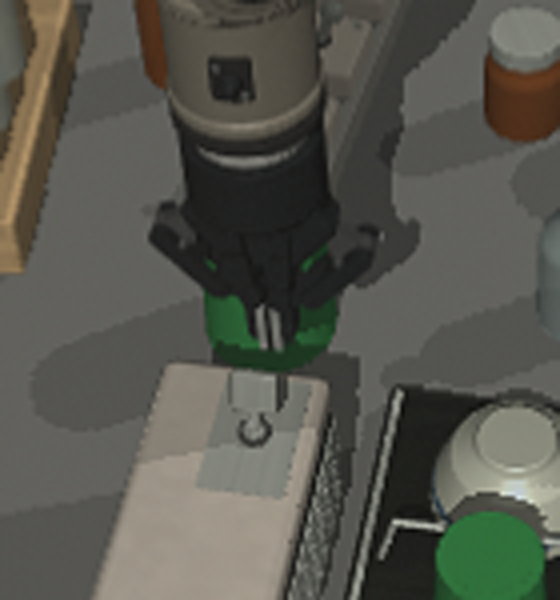

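The fingers (crop (268,325)) are on the right-hand side of the paddle (255,390), in line with it. I'll push to +y.

Emit:
{"op": "send_rows", "data": {"delta_pos": [[0.01,0,-0.001],[0.012,0,0],[0.006,0,0],[0.004,0,0],[0.004,0,0],[0.004,0,0],[0.004,0,0],[0,0,0],[-0.015,0,0],[-0.025,0,0],[0,0,-0.03],[0,0,-0.045],[-0.03,0,-0.02],[-0.04,0,0],[-0.04,0,0],[-0.03,0,0],[0,0,0]], "dr": [[0,0,0],[0,0,0],[0,0,0],[0,0,0],[0,0,0],[0,0,0],[0,0,0],[0,0,0],[0,0,0],[0,0,0],[0,0,0],[0,0,0],[0,0,0],[0,0,0],[0,0,0],[0,0,0],[0,0,0]], "claw": [-1,-1,-1,-1,-1,-1,-1,-1,-1,-1,-1,-1,-1,-1,-1,-1,-1]}}

```text
time_s: 21.62
eef_pos: [0.5914, 0.0367, 0.2561]
eef_rot: [-180.0, 0.1, 82.7]
contact_force: [0.3, -0.3, 0.0]
width: 0.0002
grip_force: 0.0
```

```bash
python3 -c "
from h import *
go(0,0); bats('m',(.57,.66),(.15,.30),(.145,.19)); 
z=np.load('a_top.npz')
cv2.imwrite('pics/m.png',load('side','m')[0][:,:,::-1])"
```

```text
pos [0.5914 0.0367 0.2561] rot [-1.7999e+02  1.4000e-01  8.2750e+01] q [ 14.2  21.6 -30.8  98.   12.3  63.7 -27.5] t 21.625 F [ 0.3 -0.3  0. ] w 0.0002
tool d -0.1111 -0.582 None
side [271. 314.] 76 [0.603 0.235 0.146] [0.628 0.247 0.172] [0.6157 0.2413 0.1685]
top [215. 215.] 78 [0.598 0.228 0.145] [0.626 0.245 0.174] [0.6139 0.2397 0.1689]
```

View pics/m.png

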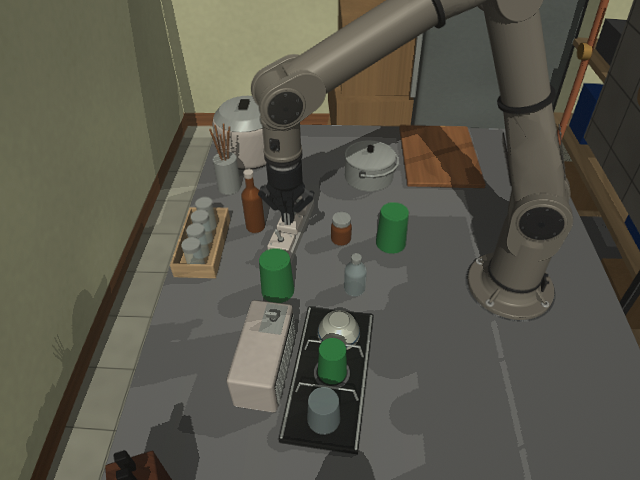

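The fan toggle snapped to +y: its tip went from y = 0.215 to 0.240, now at (271,314). The cup stands on the pad at (332,360), everything else is in place, and the robot is clear. Handing in.

```bash
python3 -c "
from cell import robot
print(robot.hand_in())"
```

```text
the job is handed in; nothing more can be done
None
```

The job is handed in at about 21.7 s: the small green cup stands mouth down on the pad, then the wide-paddle switch was flipped to lean away, then the blower toggle to lean left; the camera checks showed the other two switches and everything else where they stood.

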